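# Swing a forked brace into line in its clamping jig

### The job

Take the blue brace and bring its forked heel gently up against the jig's steel post while the brace still slants out toward the robot, its toe well clear of the catch. Keep the heel pressed on the post and swing the brace about it, under the lip and past the sprung brass catch, until it lies flat in line against the fence and the catch holds it; then let go. Feel your way: never push with more than about 15 N, and leave the loose fittings alongside where they are.

Things in the scene. Friction and masses are not known exactly. Their poses are not given: they have to be found in the camera images.
- brace: loose blue square tube, 24 mm wide, 28 tall, 0.25 to 0.5 kg, flat on the bench, with a bare-steel V fork at one end (heel). Origin: underside, mid-length; x from heel to toe, z up. Tube from x = -77 to +90 mm. Fork: two 6 mm plates, a 90 degree V open to -x, apex at x = -77, tips at x = -89, 31 mm wide. Seated on the post it centres itself. Grasp across the width, from above, near the middle
- heel (a point): on the brace, the point where the post's axis stands when the fork is seated: 90 mm from the brace's origin along its -x, 14 mm above its underside; axes as the brace's
- toe (a point): on the brace, middle of the toe's end face: 90 mm from the brace's origin along its +x, 14 mm above its underside
- jig: aluminium rail fixed to the bench, 318x26x14 mm, at y = 46 to 72 mm of its frame; it bears a grey carriage with post, fence and catch. x: the line for the brace, post to catch; y away from the robot; z up; origin on the bench. The rigid CARRIAGE IS CLAMPED UP TO 14 mm EITHER WAY ALONG x from its nominal place, which no pose tells: find the post by touch; push with 15 N at most (the catch itself clamps with some 15 N more)
- post_mark (a point): nominal place of the post's axis (jig origin, on the bench; true place up to 14 mm off along the jig's x). Upright steel post, 18 mm diameter, 48 tall, rigid; its arm leaves to +y at x -19 to -5 mm from the axis. A seated brace has its heel point on this axis, so its toe ends at jig x = 180 mm plus the carriage's shift
- fence_mark (a point): nominal middle of the fence's face, jig x 170, y 12, 14 mm high (shifts with the carriage). Grey rigid fence, x 155 to 184, 36 mm tall; the brace lies in line (brace y = 0 on jig y = 0) when its side touches it. A lip above it, 31 to 36 mm high, reaches out to y = -8, so the toe enters only sideways, from -y, lying flat. An end stop at x 184, y > -3, leaves a seated toe 4 mm
- catch_mark (a point): nominal centre of the brass catch, jig x 190, y -17.5, 18 mm high (shifts with the carriage): an upright round nose, radius 12, 5 to 31 mm high, sprung back along +x (5 N preload, 0.9 N/mm, 9 mm). It overlaps a seated toe by 2 mm and yields to 4 to 12 N of side push there, then clicks out before the toe; a brace some mm off the post jams on it. Housing x 204 to 236, y > -32
- bushing: loose rusty hex bushing, 48x55x32 mm, beyond the post; leave it alone; origin at the centre of its underside
- coupling: loose dark pipe coupling standing on end, 44 mm diameter, 41 tall, beyond the post; leave it alone; origin at the centre of its underside
- tee: loose dark iron tee, 66x61x49 mm, beyond the catch; leave it alone; origin at the centre of its underside
Mind the look-alikes: they are no part of the job. Several things have the shape of the brace; the one meant has the colours described above.

How it is judged:
By the outcome, as a careful person would: the job done as asked, in the order asked, and still so for the second after the job is handed in, with the robot touching nothing.
It also fails if it takes over 51 s, if anything falls off the work surface, if the arm or the gripper's body presses on something with over 40 N, if the wrist force passes 120 N, or if a joint passes its speed limit or range.

### The arm

A 6-joint arm with a two-finger parallel gripper is mounted at the origin on a cart in front of the work surface, level with it; the furniture and walls round the work are solid. World frame = base frame: x ahead of the robot, y to its left, z up, the work surface at z = 0. Lengths are in mm, angles in rad, forces in N, time in s.
With the tool pointing down it reaches from about 325 to 925 mm from the base axis. Payload 3.1 kg.
Tool frame: the origin (TCP) lies at the very end of the fingers, on their centre line; the grasp point (between the pads) lies 19 mm behind it; z points along the fingers, y is the line along which they close (so a half turn about z gives the same grasp; the last joint's range is limited). The gripper opens to 85 mm and grips with 20 to 120 N. Pads are 22 mm wide; open, the fingers measure 114 mm over their backs; the gripper's body (76 mm by 85 mm) begins 54 mm behind the grasp point. The pads swing forward as they close: fully open they stand 13 mm farther back than shut.
Start: joints at [0.998, 0.217, 1.613, -0, 1.311, -0.112], TCP at [277.9, 559.831, 231.3] pointing down, gripper open.
Joint ranges: [-2.75, 2.75], [-0.78, 2.1], [0.31, 2.55], [-1.13, 4.27], [0.13, 2.63], [-2.58, 2.58]. Speed limits (rad/s): [2.79, 2.79, 3.14, 3.14, 3.14, 3.14].

### API

Orientations are given as [roll, pitch, yaw] about the fixed x, y, z axes, in that order (R = Rz(yaw) Ry(pitch) Rx(roll)).
In Python, from bench import sensors, cams, job gives the robot as it stands.
- The arm moves only by the shell command python3 -m pendant 'ROWS' [FORCE]. ROWS is JSON, one flat list of numbers, 5 for each row, row after row: the closure, from -1 (fully open) to 1 (shut), so that 0 is half open, then the shift along the world's x, y, z scaled (see below), then the turn about the world's z scaled (see below). In form: [hand, dx, dy, dz, yaw, hand, dx, dy, dz, yaw, ...]. A call has exactly 5 rows; each row is the pose to reach, as a shift and turn from the pose commanded when the call began, turning the shorter way round; what a row does not reach only later rows make up. The controller multiplies each number of a shift by 750 mm and each number of a turn by 360 degrees. A row lasts 1/8 s, in which the tool goes at most 62.5 mm and 10.7 degrees, less where a joint would pass 70% of its speed; a pose out of reach is approached as far as the arm can. A call with a number of a shift or a turn outside -1 to 1 is refused whole. A call with a gripper value outside its range is refused whole. The fingers move at their own pace and stop on an object; FORCE is the grip in N (left out, the last holds). Time passes only in rows, so rows that repeat a pose let the fingers close, or fill a call up. It gives the time, the measured TCP pose, the force, the opening and the grip force at its end, in the units of the state.
- sensors.get_state(): the state, without advancing time (a new reading comes with each control period).
- cams.grab_frame(name): name is "scene" or "side" or "wrist"; returns a dict with "frame" (400x640x3 uint8, red, green, blue), "range_z" (400x640 float32, mm along the optical axis (not along the pixel's ray), 0 where there is no reading), "mtx" (3x3 intrinsics, pixels), "D" ([k1, k2, p1, p2, k3] as OpenCV has them; the pictures are not rectified), "rvec" (rotation vector, rad) and "tvec" (3), from world to camera coordinates, as OpenCV has them. Camera axes: x right, y down, z forward; pixel columns grow to the right and rows downward; lengths in mm; the calibration is good to about 2 mm. A picture is of the moment at which its call begins.
- job.hand_in(): hands the job in; it is judged then, once.
The state is a dict: "time_s": time; "joints": joint angles; "qvel": joint speeds; "effort": joint torques, N m; "tool_pos": TCP position; "ee_rot": TCP orientation; "contact_force": force on the tool from outside, world axes, zero at the start; "torque": the same for the moment, N m; "gripper_width": finger opening in mm; "gripper_force": force on a finger pad.
Only numpy, scipy, OpenCV 4.12 (cv2) and the standard library are available. Lean on these libraries where they do the work, as an engineer would, in place of code of your own. Each camera call takes 0.05 s, during which the arm holds its last target. There are 200 camera calls.

## Working session

There is one attempt and no reset: what is moved stays moved. The work goes in short steps, Python scripts to look and compute and a shell command to move; the robot and the scene stay as the last step left them, time stands still between calls to the robot, and variables do not carry over. Pictures are saved under pics/ and viewed, at most 10 in all, crops included, and the job is handed in when it is done.

```bash
mkdir -p pics; ls; cat > h.py <<'E'
import numpy as np, cv2
from bench import sensors, cams, job
def grab(n):
    f=cams.grab_frame(n); np.savez('pics/%s.npz'%n,**{k:np.asarray(v) for k,v in f.items()}); return f
def load(n): return dict(np.load('pics/%s.npz'%n))
def world(f,u,v,z=None):
    """pixel->world with depth (z None) or on plane z"""
    R=cv2.Rodrigues(np.float64(f['rvec']))[0]; t=np.float64(f['tvec']).ravel()
    p=cv2.undistortPoints(np.float64([[[u,v]]]),np.float64(f['mtx']),np.float64(f['D'])).ravel()
    d=np.r_[p,1]; 
    if z is None:
        return R.T@(d*float(f['range_z'][int(round(v)),int(round(u))])-t)
    c=-R.T@t; r=R.T@d; return c+r*(z-c[2])/r[2]
def proj(f,P): return cv2.projectPoints(np.float64(P).reshape(-1,1,3),np.float64(f['rvec']),np.float64(f['tvec']),np.float64(f['mtx']),np.float64(f['D']))[0].reshape(-1,2)
E
python3 - <<'E'
from h import *
for n in('scene','side'):
    f=grab(n); cv2.imwrite('pics/%s.png'%n,f['frame'][:,:,::-1])
    R=cv2.Rodrigues(np.float64(f['rvec']))[0]; print(n,(-R.T@np.float64(f['tvec']).ravel()).round())
print(sensors.get_state())
E
```

```text
pics
scene [-107.  604.  553.]
side [-443. -331.  685.]
{'time_s': 0.1, 'joints': array([ 9.97823170e-01,  2.17723530e-01,  1.61478720e+00, -2.78425934e-05,
        1.31131995e+00, -1.12182614e-01]), 'qvel': array([ 0.00019643, -0.00091115, -0.00351653,  0.00214785,  0.00025791,
       -0.00106285]), 'effort': array([-7.91685598e-04, -3.98074293e+01, -3.04969096e+01, -1.83181119e-04,
        4.19711141e-03,  2.42632359e-05]), 'tool_pos': array([277.48031621, 559.19241723, 230.06399771]), 'ee_rot': array([-3.13936568e+00, -2.23816284e-04,  2.68080904e+00]), 'contact_force': array([-0.29769337, -0.48732884,  0.4354727 ]), 'torque': array([-0.02163243,  0.00738786, -0.02706203]), 'gripper_force': 0.0, 'gripper_width': 85.21392507835037}
```

View pics/scene.png

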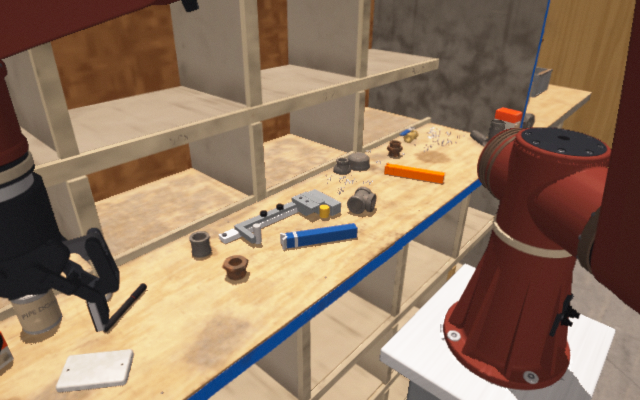

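View pics/side.png

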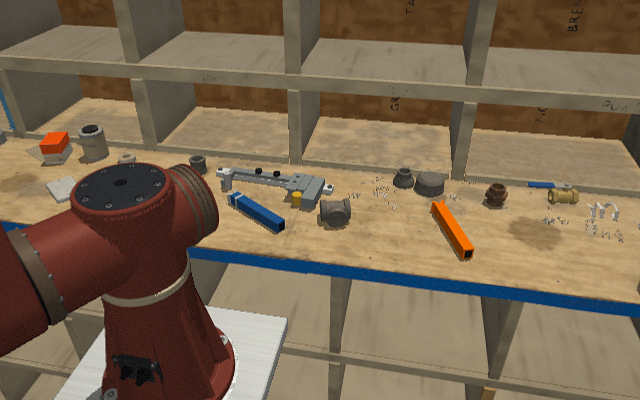

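Candidates for the brace are the blue tube (scene 283,240 to 357,235; side 230,198 to 283,228) and an orange tube (scene 385–443,173; side 435–470). The blue one fits: it is blue and has a steel fork at its left end. The jig runs from scene 222,238 to 340,205. I'll enlarge the area to confirm.

```bash
python3 - <<'E'
from h import *
f=load('scene');g=load('side')
a=cv2.resize(f['frame'][165:280,205:385,::-1],None,fx=4.4,fy=4.4,interpolation=cv2.INTER_CUBIC)[:506,:792]
cv2.imwrite('pics/c1.png',a)
b=cv2.resize(g['frame'][155:245,205:360,::-1],None,fx=5,fy=5,interpolation=cv2.INTER_CUBIC)
cv2.imwrite('pics/c2.png',b)
E
```

```text
(no output)
```

View pics/c1.png

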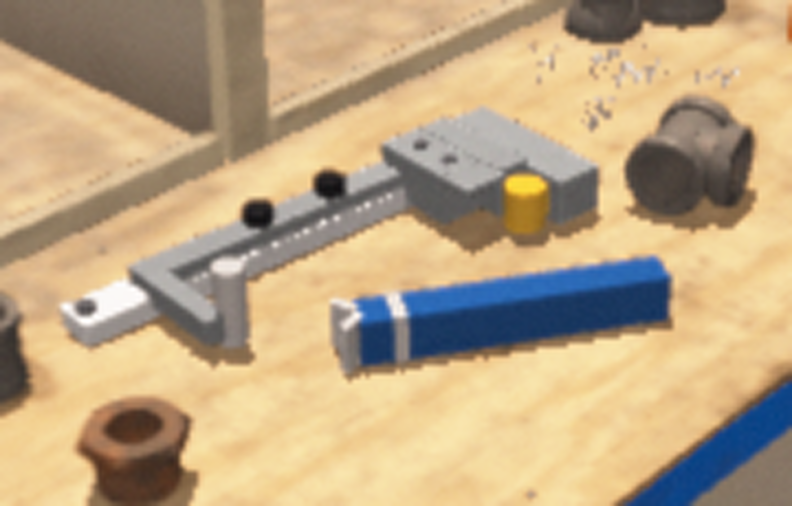

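View pics/c2.png

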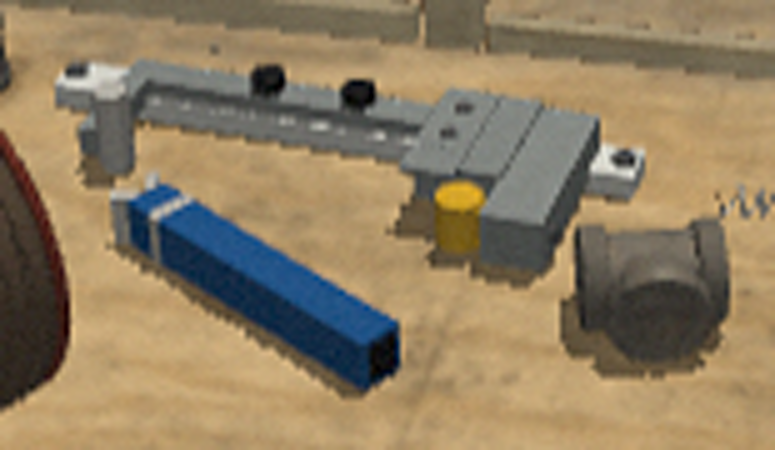

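The enlarged crops confirm it: blue tube, white band, and a steel V fork at the end nearest the post (post top scene 257,225, side 227,172; brass nose top scene 324,207, side 297,193). Next I measure.

```bash
python3 - <<'E'
from h import *
F={n:load(n) for n in('scene','side')}
def tri(a,b):
    R=[];
    A=np.zeros((3,3));q=np.zeros(3)
    for n,(u,v) in(('scene',a),('side',b)):
        p0=world(F[n],u,v,0);p1=world(F[n],u,v,100);d=(p1-p0)/np.linalg.norm(p1-p0);M=np.eye(3)-np.outer(d,d);A+=M;q+=M@p0
    return np.linalg.solve(A,q)
for nm,a,b in (('post',(257.3,225),(227,172.2)),('catch',(324.3,206.8),(297,193.4))):
    print(nm,tri(a,b).round(1))
    z={'post':48,'catch':31}[nm]
    print('  plane',world(F['scene'],*a,z).round(1),world(F['side'],*b,z).round(1))
for n,f in F.items():
    im=f['frame'];hsv=cv2.cvtColor(im,cv2.COLOR_RGB2HSV)
    box=np.zeros(im.shape[:2],bool)
    if n=='scene': box[215:255,276:365]=1
    else: box[185:240,225:290]=1
    m=(hsv[...,0]>95)&(hsv[...,0]<125)&(hsv[...,1]>130)&box
    vv,uu=np.nonzero(m); P=np.array([world(f,u,v) for u,v in zip(uu,vv)])
    top=P[abs(P[:,2]-np.percentile(P[:,2],90))<4]
    print(n,len(P),'ztop',np.median(top[:,2]).round(1),len(top))
    r=cv2.minAreaRect(np.float32(top[:,:2]));bx=cv2.boxPoints(r);print(r,bx.round(1).tolist())
    # catch, yellow
    m=(hsv[...,0]>15)&(hsv[...,0]<32)&(hsv[...,1]>200)
    m[:, :280]=0; m[:,345:]=0; m[:185]=0;m[225:]=0
    vv,uu=np.nonzero(m);
    if len(uu): P=np.array([world(f,u,v) for u,v in zip(uu,vv)]); print('brass',len(P),P.min(0).round(1),P.max(0).round(1))
    # all raised cloud
    ys=slice(160,270);
    vv,uu=np.mgrid[160:275,205:385].reshape(2,-1); P=np.array([world(f,u,v) for u,v in zip(uu,vv)])
    np.save('pics/cloud_%s.npy'%n,P)
# top view height map
H=np.zeros((600,800),np.uint8)
Q=np.vstack([np.load('pics/cloud_%s.npy'%n) for n in F])
print(Q.min(0),Q.max(0))
c=Q[(Q[:,2]>4)&(Q[:,2]<70)]
# plot: image right=-y? show x up, y left ; 1.6px/mm
for x,y,z in c:
    u=int(800-(y+50)*1.6);v=int(600-(x-250)*1.5)
    if 0<=u<800 and 0<=v<600: cv2.circle(H,(u,v),1,int(60+z*2.7),-1)
cv2.imwrite('pics/top.png',H)
E
```

```text
post [536.7  89.3  47.6]
  plane [534.2  90.9  48. ] [538.5  89.6  48. ]
catch [501.8 -97.8  30.2]
  plane [498.8 -95.2  31. ] [503.1 -97.8  31. ]
scene 907 ztop 27.7 381
((434.7679138183594, -11.851081848144531), (162.08023071289062, 24.15519142150879), 57.529571533203125) [[381.1000061035156, -73.69999694824219], [401.3999938964844, -86.69999694824219], [488.5, 50.0], [468.1000061035156, 63.0]]
brass 16 [489.9 -96.    6.4] [502.5 -82.9  31.1]
side 751 ztop 27.6 428
((434.9061279296875, -15.703987121582031), (164.9681396484375, 26.799846649169922), 57.903011322021484) [[379.70001220703125, -78.5], [402.3999938964844, -92.69999694824219], [490.1000061035156, 47.099998474121094], [467.3999938964844, 61.29999923706055]]
brass 62 [ 398.3 -107.9    8.2] [509.5 -85.8  34. ]
[-442.6397134  -504.86688299 -320.12204525] [934.23332265 603.5646286  685.15050212]
```

View pics/top.png

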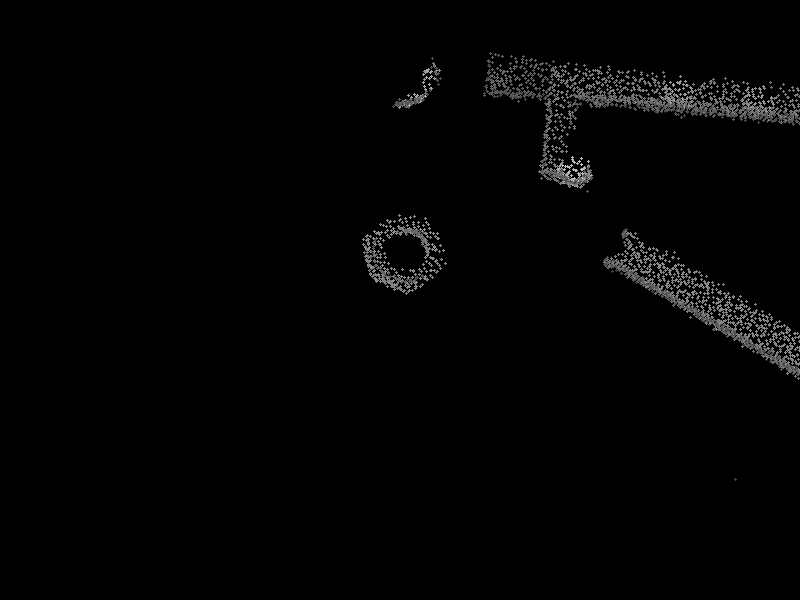

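The height map agrees: the post is at its pixel (575,170), the rail runs nearly along −y, and the brace slants toward the robot. Worked out: post ≈ (536.7, 89.3), jig x ≈ −95.3°, brace ≈ −122.3° with its origin at ≈ (438, −8). Moving over it now for a wrist look.

```bash
python3 -m pendant '[-1,0.107,-0.379,-0.02,-0.1332,-1,0.107,-0.379,-0.02,-0.1332,-1,0.107,-0.379,-0.02,-0.1332,-1,0.107,-0.379,-0.02,-0.1332,-1,0.107,-0.379,-0.02,-0.1332]' 50
```

```text
time_s: 0.72
tool_pos: [358.0, 273.1, 215.6]
ee_rot: [-3.141, 0.001, 1.84]
contact_force: [0.7, -0.0, 0.0]
gripper_width: 85.8
gripper_force: 0.0
```

```bash
python3 -m pendant '[-1,0.107,-0.379,-0.02,-0.1332,-1,0.107,-0.379,-0.02,-0.1332,-1,0.107,-0.379,-0.02,-0.1332,-1,0.107,-0.379,-0.02,-0.1332,-1,0.107,-0.379,-0.02,-0.1332]'; python3 - <<'E'
from h import *
print(sensors.get_state()['qvel'].round(3))
f=grab('wrist'); cv2.imwrite('pics/w1.png',f['frame'][:,:,::-1])
s=sensors.get_state();print(s['tool_pos'],s['ee_rot'])
E
```

```text
time_s: 1.35
tool_pos: [438.4, -11.1, 201.0]
ee_rot: [3.142, 0.0, 1.002]
contact_force: [0.4, 0.2, -0.4]
gripper_width: 85.6
gripper_force: 0.0
[-0.767  0.245 -0.171  0.012 -0.074 -0.102]
[439.73450252 -15.3608212  201.04908878] [3.13787064 0.00368086 0.99790436]
```

View pics/w1.png

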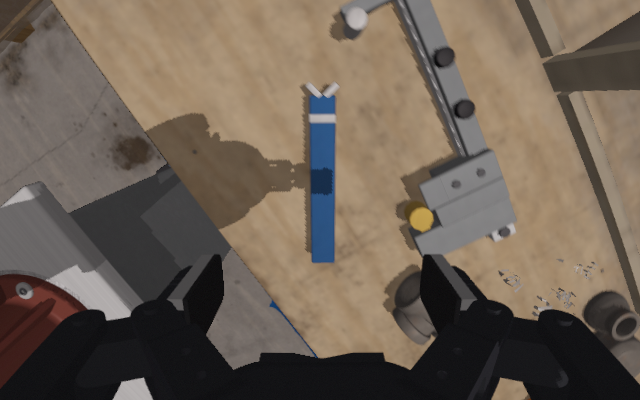

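The wrist view shows the brace at (322,95–262), its fork at (322,88), the post top at (356,17) and the brass nose at (421,217), with a clear path between. The arm was still settling, so I re-grab at rest and measure.

```bash
python3 - <<'E'
from h import *
f=grab('wrist');s=sensors.get_state();print(s['tool_pos'].round(1),s['ee_rot'].round(4),s['qvel'].round(3))
im=f['frame'];hsv=cv2.cvtColor(im,cv2.COLOR_RGB2HSV)
m=((hsv[...,0]>95)&(hsv[...,0]<125)&(hsv[...,1]>110)).astype(np.uint8); m[:, :295]=0; m[:,350:]=0; m[280:]=0
vv,uu=np.nonzero(m); P=np.array([world(f,u,v,28) for u,v in zip(uu,vv)])
Z=np.array([world(f,u,v)[2] for u,v in zip(uu,vv)]);print('brace z depth',np.median(Z))
r=cv2.minAreaRect(np.float32(P[:,:2]));print(r,cv2.boxPoints(r).round(1).tolist())
y=((hsv[...,0]>18)&(hsv[...,0]<32)&(hsv[...,1]>190)).astype(np.uint8); y[:, :400]=0;y[:,445:]=0;y[:195]=0;y[240:]=0
vv,uu=np.nonzero(y);print('brass px',len(uu),uu.mean(),vv.mean(),world(f,uu.mean(),vv.mean(),31).round(1))
d=f['range_z']; 
vv,uu=np.mgrid[0:60,325:400].reshape(2,-1);P=np.array([world(f,u,v) for u,v in zip(uu,vv)]);k=(P[:,2]>44)&(P[:,2]<52)
print('post top',k.sum(),P[k].mean(0).round(1),cv2.minEnclosingCircle(np.float32(P[k][:,:2])))
vv,uu=np.mgrid[0:250,330:530].reshape(2,-1);P=np.array([world(f,u,v) for u,v in zip(uu,vv)])
for lo,hi in((10,18),(20,30),(33,40)):
    q=P[(P[:,2]>lo)&(P[:,2]<hi)&(P[:,0]>540)]
    if len(q)>50: print(lo,len(q),cv2.minAreaRect(np.float32(q[:,:2])))
E
```

```text
[438.9 -12.5 201. ] [3.1409e+00 1.4000e-03 1.0003e+00] [ 0.07  -0.02   0.02   0.054  0.032  0.005]
brace z depth 28.62586407560677
((435.8770751953125, -15.17596435546875), (165.42405700683594, 23.138404846191406), 57.87993240356445) [[382.1000061035156, -79.0999984741211], [401.70001220703125, -91.4000015258789], [489.70001220703125, 48.70000076293945], [470.1000061035156, 61.0]]
brass px 0 nan nan [nan nan nan]
post top 400 [535.4  90.2  48.3] ((535.87548828125, 90.46463775634766), 8.910066604614258)
10 1378 ((610.8672485351562, -43.08351135253906), (265.5057678222656, 137.8642578125), 85.63257598876953)
20 3315 ((557.366943359375, -32.1990966796875), (220.24783325195312, 169.10931396484375), 59.34720230102539)
33 4105 ((565.9547119140625, -56.80565643310547), (184.43983459472656, 50.25371551513672), 85.68029022216797)<stdin>:9: RuntimeWarning: Mean of empty slice.
  ret = ret.dtype.type(ret / rcount)
```

```bash
python3 -m pendant '[-1,0.001,-0.001,-0.06,0,-1,0.001,-0.001,-0.13,0,-1,0.001,-0.001,-0.2,0,-0.6,0.001,-0.001,-0.24,0,-0.2,0.001,-0.001,-0.2613,0]' 50;  python3 -m pendant '[-0.1,0,0,0,0,0.2,0,0,0,0,0.5,0,0,0,0,0.7,0,0,0,0,0.7,0,0,0,0]' 50
```

```text
time_s: 2.08
tool_pos: [437.2, -8.4, 3.3]
ee_rot: [-3.138, 0.001, 1.008]
contact_force: [0.1, -0.0, 0.2]
gripper_width: 51.9
gripper_force: 0.0
time_s: 2.7
tool_pos: [440.9, -9.6, 7.0]
ee_rot: [3.139, -0.001, 1.007]
contact_force: [-0.5, 0.3, 6.5]
gripper_width: 22.7
gripper_force: 51.7
```

```bash
python3 -m pendant '[0.7,0.006,-0.004,0.002,0,0.7,0.016,-0.008,0.002,0,0.7,0.032,-0.014,0.002,0,0.7,0.032,-0.02,0.002,0,0.7,0.032,-0.02,0.002,0]' 50;  python3 -m pendant '[0.7,0.006,0.01,0,0,0.7,0.012,0.02,0,0,0.7,0.02,0.032,0,0,0.7,0.0235,0.0372,0,0,0.7,0.0235,0.0372,0,0]' 50; python3 - <<'E'
from h import *
f=grab('wrist'); cv2.imwrite('pics/w2.png',f['frame'][:,:,::-1])
s=sensors.get_state();print(s['tool_pos'],s['ee_rot'],s['contact_force'])
E
```

```text
time_s: 3.32
tool_pos: [464.1, -25.3, 7.1]
ee_rot: [3.139, 0.0, 1.007]
contact_force: [0.3, -3.2, 0.7]
gripper_width: 22.9
gripper_force: 50.9
time_s: 3.95
tool_pos: [481.5, 4.3, 7.1]
ee_rot: [3.141, -0.001, 1.008]
contact_force: [-0.2, -0.1, 4.4]
gripper_width: 22.9
gripper_force: 51.4
[481.46856581   4.33960009   7.03723479] [ 3.14103824e+00 -1.56427877e-03  1.00730750e+00] [0.164191   1.02968066 4.34682373]
```

View pics/w2.png

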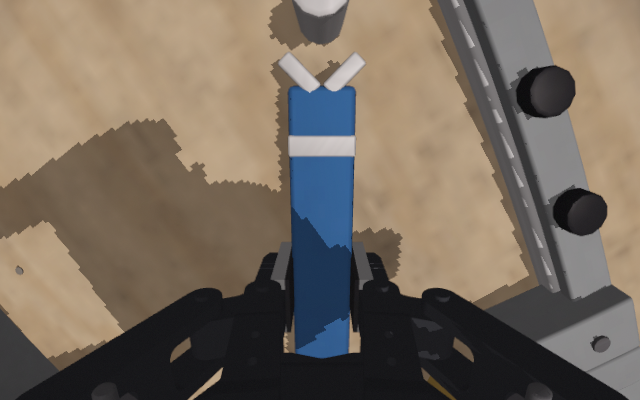

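The brace is held square in the pads. The fork (322,75) points straight at the post (320,20), with about 11 mm to go. I advance along the axis, slowly and in small steps.

```bash
python3 -m pendant '[0.7,0.0016,0.0025,0,0,0.7,0.0032,0.005,0,0,0.7,0.0048,0.0076,0,0,0.7,0.0056,0.0089,0,0,0.7,0.006,0.0095,0,0]' 50;  python3 -m pendant '[0.7,0.0003,0.0005,0,0,0.7,0.0006,0.0009,0,0,0.7,0.0009,0.0014,0,0,0.7,0.0012,0.0019,0,0,0.7,0.0014,0.0023,0,0]' 50
```

```text
time_s: 4.62
tool_pos: [485.0, 9.9, 7.0]
ee_rot: [-3.142, 0.002, 1.007]
contact_force: [-3.4, -4.8, 7.2]
gripper_width: 23.3
gripper_force: 51.7
time_s: 5.25
tool_pos: [486.1, 11.5, 7.1]
ee_rot: [3.141, 0.001, 1.007]
contact_force: [-3.8, -4.6, 7.1]
gripper_width: 23.2
gripper_force: 51.7
```

```bash
python3 -m pendant '[0.7,0,0,0.002,0,0.7,0,0,0.002,0,0.7,0.0005,0.0007,0.002,0,0.7,0.0008,0.0013,0.002,0,0.7,0.001,0.0017,0.002,0]' 50;  python3 -m pendant '[0.7,0.0003,0.0005,0,0,0.7,0.0005,0.0008,0,0,0.7,0.0007,0.0011,0,0,0.7,0.0007,0.0011,0,0,0.7,0.0007,0.0011,0,0]' 50
```

```text
time_s: 5.88
tool_pos: [487.0, 13.8, 8.2]
ee_rot: [-3.141, 0.0, 1.007]
contact_force: [-0.3, 0.3, -2.7]
gripper_width: 22.7
gripper_force: 50.4
time_s: 6.5
tool_pos: [487.6, 14.4, 8.3]
ee_rot: [3.142, -0.0, 1.007]
contact_force: [0.1, 0.6, -2.7]
gripper_width: 22.6
gripper_force: 50.4
```

```bash
python3 -m pendant '[0.7,0.0003,0.0005,-0.0005,0,0.7,0.0006,0.001,-0.0005,0,0.7,0.0009,0.0014,-0.0005,0,0.7,0.0009,0.0014,-0.0005,0,0.7,0.0009,0.0014,-0.0005,0]' 50;  python3 -m pendant '[0.7,0.0003,0.0005,0,0,0.7,0.0005,0.0008,0,0,0.7,0.0007,0.0011,0,0,0.7,0.0007,0.0011,0,0,0.7,0.0007,0.0011,0,0]' 50
```

```text
time_s: 7.12
tool_pos: [488.1, 15.5, 7.9]
ee_rot: [-3.141, 0.0, 1.007]
contact_force: [0.1, 0.4, -2.9]
gripper_width: 22.6
gripper_force: 50.5
time_s: 7.75
tool_pos: [488.1, 15.7, 7.8]
ee_rot: [-3.141, 0.002, 1.007]
contact_force: [-3.0, -4.8, -1.3]
gripper_width: 23.1
gripper_force: 50.6
```

Contact is felt: 5.7 N along the brace's axis with the heel on the post, TCP at (488.1, 15.7). That puts the post axis about 88.4 mm on, which agrees with vision. The slant is still about 27°. Now I raise the grip and swing in small arcs about the post.

```bash
python3 -m pendant '[0.7,0.0026,-0.0016,0,0.0042,0.7,0.0053,-0.0032,0,0.0083,0.7,0.008,-0.0046,0,0.0125,0.7,0.0107,-0.0061,0,0.0167,0.7,0.0135,-0.0074,0,0.0208]' 100
```

```text
time_s: 8.38
tool_pos: [498.4, 10.1, 7.7]
ee_rot: [-3.141, 0.001, 1.139]
contact_force: [-1.5, -4.7, -2.5]
gripper_width: 22.0
gripper_force: 99.2
```

```bash
cat > arc.py <<'E'
import numpy as np,sys
from h import sensors
s=sensors.get_state();p=s['tool_pos'];f=s['contact_force'];yaw=np.degrees(s['ee_rot'][2]);th=np.radians(yaw-180)
u=-np.array([np.cos(th),np.sin(th)]);n=np.array([u[1],-u[0]])
C=np.array([535.6,90.3]);d=C-p[:2]
print('t',s['time_s'],'yaw',yaw.round(2),'tcp->C len',np.hypot(*d).round(2),'dir',np.degrees(np.arctan2(d[1],d[0])).round(2),'z',p[2].round(1),'F axial(+=post pushes back)',(-f[:2]@u).round(1),'F side(+=resists swing)',(-f[:2]@n).round(1),'Fz',f[2].round(1),'Mz',s['torque'][2].round(2),'u',u.round(4),'n',n.round(4))
E
python3 arc.py
```

```text
t 8.375 yaw 65.27 tcp->C len 88.4 dir 65.12 z 7.7 F axial(+=post pushes back) 4.9 F side(+=resists swing) -0.6 Fz -2.5 Mz -0.04 u [0.4184 0.9083] n [ 0.9083 -0.4184]
```

```bash
python3 -m pendant '[0.7,0.0026,-0.0012,0,0.0039,0.7,0.0053,-0.0023,0,0.0078,0.7,0.008,-0.0033,0,0.0117,0.7,0.0107,-0.0042,0,0.0156,0.7,0.0135,-0.005,0,0.0194]' 100; python3 arc.py
```

```text
time_s: 9.0
tool_pos: [508.6, 6.1, 7.7]
ee_rot: [-3.141, 0.002, 1.261]
contact_force: [-2.2, -5.7, -2.4]
gripper_width: 22.1
gripper_force: 99.2
t 9.0 yaw 72.26 tcp->C len 88.39 dir 72.23 z 7.7 F axial(+=post pushes back) 6.1 F side(+=resists swing) 0.3 Fz -2.4 Mz 0.05 u [0.3046 0.9525] n [ 0.9525 -0.3046]
```

```bash
python3 -m pendant '[0.7,0.0012,-0.0003,0,0.0017,0.7,0.0024,-0.0007,0,0.0033,0.7,0.0036,-0.001,0,0.005,0.7,0.0047,-0.0014,0,0.0067,0.7,0.0059,-0.0017,0,0.0083]' 100; python3 arc.py
```

```text
time_s: 9.62
tool_pos: [511.5, 5.2, 7.4]
ee_rot: [-3.137, 0.001, 1.308]
contact_force: [-6.1, -5.5, -0.1]
gripper_width: 22.0
gripper_force: 99.9
t 9.625 yaw 74.93 tcp->C len 88.41 dir 74.21 z 7.4 F axial(+=post pushes back) 6.9 F side(+=resists swing) 4.5 Fz -0.1 Mz -0.95 u [0.2599 0.9656] n [ 0.9656 -0.2599]
```

The catch is touched at about 10° slant, with a toe push of about 7.5 N. I continue in small steps.

```bash
python3 -m pendant '[0.7,0.0009,-0.0002,0,0.001,0.7,0.0018,-0.0005,0,0.0021,0.7,0.0027,-0.0007,0,0.0032,0.7,0.0036,-0.0009,0,0.0042,0.7,0.0036,-0.0009,0,0.0042]' 100; python3 arc.py
```

```text
time_s: 10.25
tool_pos: [514.6, 4.5, 7.4]
ee_rot: [-3.138, 0.001, 1.337]
contact_force: [-4.6, -4.6, -0.9]
gripper_width: 21.6
gripper_force: 99.3
t 10.25 yaw 76.59 tcp->C len 88.36 dir 76.27 z 7.4 F axial(+=post pushes back) 5.6 F side(+=resists swing) 3.4 Fz -0.9 Mz -0.34 u [0.2319 0.9728] n [ 0.9728 -0.2319]
```

```bash
python3 -m pendant '[0.7,0.001,-0.0002,0,0.0014,0.7,0.002,-0.0003,0,0.0028,0.7,0.003,-0.0005,0,0.0042,0.7,0.004,-0.0007,0,0.0056,0.7,0.004,-0.0007,0,0.0056]' 100; python3 arc.py
```

```text
time_s: 10.88
tool_pos: [517.8, 3.8, 7.4]
ee_rot: [-3.139, 0.001, 1.372]
contact_force: [-3.6, -6.0, -1.5]
gripper_width: 22.0
gripper_force: 99.3
t 10.875 yaw 78.62 tcp->C len 88.34 dir 78.37 z 7.4 F axial(+=post pushes back) 6.6 F side(+=resists swing) 2.3 Fz -1.5 Mz -0.38 u [0.1973 0.9803] n [ 0.9803 -0.1973]
```

```bash
python3 -m pendant '[0.7,0.001,-0.0002,0,0.0014,0.7,0.002,-0.0003,0,0.0028,0.7,0.003,-0.0005,0,0.0042,0.7,0.004,-0.0007,0,0.0056,0.7,0.004,-0.0007,0,0.0056]' 100; python3 arc.py
```

```text
time_s: 11.5
tool_pos: [520.8, 3.2, 7.4]
ee_rot: [-3.139, 0.001, 1.407]
contact_force: [-3.2, -5.9, -1.7]
gripper_width: 21.7
gripper_force: 99.3
t 11.5 yaw 80.62 tcp->C len 88.35 dir 80.38 z 7.4 F axial(+=post pushes back) 6.3 F side(+=resists swing) 2.2 Fz -1.7 Mz -0.37 u [0.1629 0.9866] n [ 0.9866 -0.1629]
```

```bash
python3 -m pendant '[0.7,0.001,-0.0001,0,0.0014,0.7,0.002,-0.0002,0,0.0028,0.7,0.003,-0.0004,0,0.0042,0.7,0.0031,-0.0004,0,0.0042,0.7,0.0031,-0.0004,0,0.0042]' 100; python3 arc.py
```

```text
time_s: 12.12
tool_pos: [523.1, 2.9, 7.4]
ee_rot: [-3.138, 0.001, 1.433]
contact_force: [-3.8, -6.9, -0.7]
gripper_width: 21.6
gripper_force: 99.4
t 12.125 yaw 82.13 tcp->C len 88.34 dir 81.86 z 7.4 F axial(+=post pushes back) 7.3 F side(+=resists swing) 2.9 Fz -0.7 Mz -0.42 u [0.137  0.9906] n [ 0.9906 -0.137 ]
```

```bash
python3 -m pendant '[0.7,0.0005,-0.0001,0,0.0007,0.7,0.001,-0.0001,0,0.0014,0.7,0.0015,-0.0001,0,0.0021,0.7,0.0021,-0.0002,0,0.0028,0.7,0.0021,-0.0002,0,0.0028]' 100; python3 arc.py
```

```text
time_s: 12.75
tool_pos: [524.6, 2.6, 7.4]
ee_rot: [-3.138, 0.001, 1.451]
contact_force: [-4.0, -6.5, -1.6]
gripper_width: 21.6
gripper_force: 99.4
t 12.75 yaw 83.13 tcp->C len 88.35 dir 82.87 z 7.4 F axial(+=post pushes back) 6.9 F side(+=resists swing) 3.2 Fz -1.6 Mz -0.44 u [0.1196 0.9928] n [ 0.9928 -0.1196]
```

```bash
python3 -m pendant '[0.7,0.0005,0,0,0.0007,0.7,0.001,0,0,0.0014,0.7,0.0015,-0.0001,0,0.0021,0.7,0.0021,-0.0001,0,0.0028,0.7,0.0021,-0.0001,0,0.0028]' 100; python3 arc.py
```

```text
time_s: 13.38
tool_pos: [526.8, 2.4, 7.5]
ee_rot: [-3.14, 0.002, 1.471]
contact_force: [-3.5, -6.8, -2.7]
gripper_width: 21.9
gripper_force: 99.1
t 13.375 yaw 84.26 tcp->C len 88.33 dir 84.31 z 7.5 F axial(+=post pushes back) 7.1 F side(+=resists swing) 2.8 Fz -2.7 Mz -0.05 u [0.0999 0.995 ] n [ 0.995  -0.0999]
```

```bash
python3 -m pendant '[0.7,0.0005,0,0,0.0007,0.7,0.001,0,0,0.0014,0.7,0.0015,-0.0001,0,0.0021,0.7,0.0015,-0.0001,0,0.0021,0.7,0.0015,-0.0001,0,0.0021]' 100; python3 arc.py
```

```text
time_s: 14.0
tool_pos: [527.2, 2.4, 7.5]
ee_rot: [-3.138, 0.001, 1.481]
contact_force: [-4.4, -6.1, -0.6]
gripper_width: 22.0
gripper_force: 99.6
t 14.0 yaw 84.87 tcp->C len 88.33 dir 84.53 z 7.5 F axial(+=post pushes back) 6.5 F side(+=resists swing) 3.8 Fz -0.6 Mz -0.6 u [0.0894 0.996 ] n [ 0.996  -0.0894]
```

```bash
python3 -m pendant '[0.7,0.0004,0,0,0.0005,0.7,0.0008,0,0,0.001,0.7,0.0012,0,0,0.0014,0.7,0.0012,0,0,0.0014,0.7,0.0012,0,0,0.0014]' 100; python3 arc.py; python3 - <<'E'
from h import *
f=grab('scene');g=grab('side')
a=cv2.resize(f['frame'][180:250,240:350,::-1],None,fx=5,fy=5,interpolation=cv2.INTER_CUBIC)
b=cv2.resize(g['frame'][160:230,215:325,::-1],None,fx=5,fy=5,interpolation=cv2.INTER_CUBIC)
c=np.vstack([a,b])[:, :];c=cv2.resize(c,None,fx=.857,fy=.857);cv2.imwrite('pics/s3.png',c);print(c.shape)
E
```

```text
time_s: 14.62
tool_pos: [527.2, 2.4, 7.5]
ee_rot: [-3.136, 0.001, 1.488]
contact_force: [-7.7, -6.3, 3.1]
gripper_width: 21.6
gripper_force: 100.3
t 14.625 yaw 85.23 tcp->C len 88.32 dir 84.55 z 7.5 F axial(+=post pushes back) 6.9 F side(+=resists swing) 7.1 Fz 3.1 Mz -1.13 u [0.0831 0.9965] n [ 0.9965 -0.0831]
(600, 471, 3)
```

View pics/s3.png

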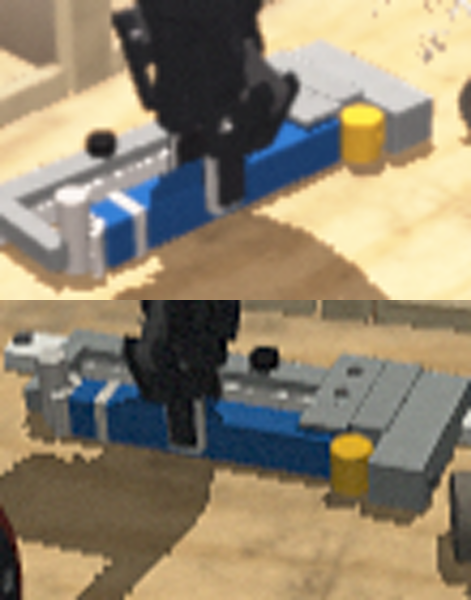

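The brace lies in line behind the brass nose (scene crop 362,135; side crop 350,465), under the lip, with its heel on the post. The click was felt at about 84.3°, and it now stands hard against the fence. I ease off the side load, set it down, and open only part way to clear the rail.

```bash
python3 -m pendant '[0.7,-0.0006,0,-0.0005,-0.0008,0.7,-0.0012,0,-0.001,-0.0016,0.7,-0.0018,-0.0001,-0.0013,-0.0024,0.7,-0.0018,-0.0001,-0.0013,-0.0024,0.7,-0.0018,-0.0001,-0.0013,-0.0024]' 60; python3 arc.py
```

```text
time_s: 15.35
tool_pos: [527.2, 2.3, 7.5]
ee_rot: [-3.139, 0.002, 1.477]
contact_force: [-6.1, -6.4, 5.3]
gripper_width: 21.9
gripper_force: 100.2
t 15.35 yaw 84.6 tcp->C len 88.35 dir 84.56 z 7.5 F axial(+=post pushes back) 7.0 F side(+=resists swing) 5.5 Fz 5.3 Mz -0.31 u [0.0941 0.9956] n [ 0.9956 -0.0941]
```

```bash
python3 -m pendant '[0.7,-0.0005,-0.0002,0.0004,0,0.7,-0.001,-0.0004,0.0006,0,0.7,-0.0012,-0.0006,0.0006,0,0.7,-0.0012,-0.0006,0.0006,0,0.7,-0.0012,-0.0006,0.0006,0]' 60; python3 arc.py
```

```text
time_s: 15.98
tool_pos: [527.2, 2.4, 7.5]
ee_rot: [-3.141, 0.001, 1.477]
contact_force: [-3.7, -4.5, 0.2]
gripper_width: 21.8
gripper_force: 99.4
t 15.975 yaw 84.6 tcp->C len 88.35 dir 84.54 z 7.5 F axial(+=post pushes back) 4.9 F side(+=resists swing) 3.3 Fz 0.2 Mz -0.25 u [0.0941 0.9956] n [ 0.9956 -0.0941]
```

```bash
python3 -m pendant '[0.4,-0.0007,-0.0004,0,0,0.3,-0.0007,-0.0004,0,0,0.2,-0.0007,-0.0004,0,0,0.12,-0.0007,-0.0004,0,0,0.12,-0.0007,-0.0004,0,0]' 60; python3 arc.py; python3 -m pendant '[0.12,0,0,0.01,0,0.12,0,0,0.03,0,0.12,0,0,0.07,0,0.12,0,0,0.13,0,0.12,0,0,0.18,0]'; python3 -m pendant '[0.12,0,-0.05,0.02,0,0.12,0,-0.12,0.04,0,0.12,0,-0.2,0.06,0,0.12,0,-0.2,0.06,0,0.12,0,-0.2,0.06,0]'; python3 - <<'E'
from h import *
f=grab('scene');g=grab('side')
a=cv2.resize(f['frame'][180:255,215:355,::-1],None,fx=4,fy=4,interpolation=cv2.INTER_CUBIC)
b=cv2.resize(g['frame'][160:235,210:350,::-1],None,fx=4,fy=4,interpolation=cv2.INTER_CUBIC)
cv2.imwrite('pics/s4.png',np.vstack([a,b]))
E
```

```text
time_s: 16.6
tool_pos: [527.0, 2.7, 7.5]
ee_rot: [3.141, -0.0, 1.477]
contact_force: [-0.6, 0.5, 0.8]
gripper_width: 37.5
gripper_force: 0.0
t 16.6 yaw 84.63 tcp->C len 88.01 dir 84.42 z 7.5 F axial(+=post pushes back) -0.5 F side(+=resists swing) 0.6 Fz 0.8 Mz -0.04 u [0.0936 0.9956] n [ 0.9956 -0.0936]
time_s: 17.23
tool_pos: [527.6, 2.5, 145.5]
ee_rot: [3.139, 0.0, 1.477]
contact_force: [0.9, 0.1, -0.5]
gripper_width: 37.6
gripper_force: 0.0
time_s: 17.85
tool_pos: [526.7, -147.2, 188.0]
ee_rot: [3.141, -0.001, 1.476]
contact_force: [0.0, -0.8, -0.9]
gripper_width: 37.5
gripper_force: 0.0
```

View pics/s4.png

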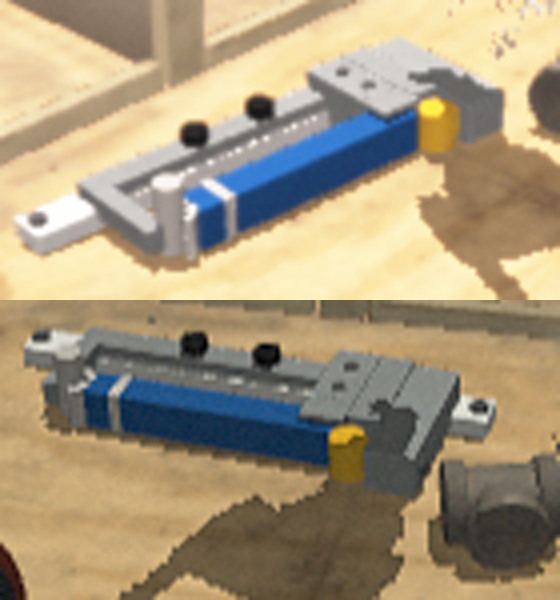

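After release the brace stays in line under the lip. The brass nose (scene 324,206; side 297,194) is back at its original pixels, so it has clicked out in front of the toe. The fork is on the post and the fittings are untouched.

```bash
python3 -c "
from bench import job; print(job.hand_in())"
```

```text
the job is handed in; nothing more can be done
None
```

The blue brace is latched in the jig: its heel is on the post, it lies flat against the fence with the catch clicked out in front of its toe, and the gripper is released and clear. No force reading went above about 11 N, and I handed the job in at about 18 s.

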